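# Gauge two pole sleeves on a leaning pin and sort them

## Robot

A 6-joint arm with a two-finger parallel gripper is mounted at the origin on a cart in front of the work surface, level with it; the furniture and walls round the work are solid. World frame = base frame: x ahead of the robot, y to its left, z up, the work surface at z = 0. Lengths are in mm, angles in rad, forces in N, time in s.
With the tool pointing down it reaches from about 275 to 750 mm from the base axis. Payload 10.2 kg.
Tool frame: the origin (TCP) lies on the front face of the gripper's body, between the roots of the fingers; the fingertips stand 73 mm ahead of it and the grasp point (between the pads) lies 54 mm ahead of it; z points along the fingers, y is the line along which they close (so a half turn about z gives the same grasp; the last joint's range is limited). The gripper opens to 85 mm and grips with 20 to 120 N. Pads are 22 mm wide; open, the fingers measure 114 mm over their backs; the gripper's body (76 mm by 85 mm) begins 54 mm behind the grasp point. The pads swing forward as they close: fully open they stand 13 mm farther back than shut.
Start: joints at [1.102, 0.313, 1.498, -0, 1.331, -0.223], TCP at [127.762, 509.223, 303.894] pointing down, gripper open.
Joint ranges: [-2.94, 2.94], [-0.97, 2.17], [0.19, 2.56], [-1.23, 4.37], [0.02, 3.11], [-2.88, 2.88]. Speed limits (rad/s): [2.39, 2.39, 3.01, 3.14, 3.14, 3.14].

## Interface

Orientations are given as a rotation vector (axis times angle).
In Python, from bench import robot gives the robot as it stands. Calls block until the motion is done:
- robot.move_to(position, orientation): joint-space move of the TCP to a pose.
- robot.move_l(position, rot=None, speed=150, force_limit=None): straight line of the TCP; rot=None keeps the orientation; speed is the mean speed in mm/s. With force_limit (N) it stops when the force on the tool has changed by that much, and returns True; else False.
- robot.move_j(angles): joint-space move.
- robot.grip(opening): opening from 0.0 (shut) to 1.0 (fully open); the grip force is fixed at half the most; returns when the fingers have stopped.
- robot.pause(seconds).
- robot.ik(position, orientation): joint angles nearest the present ones, or None.
- robot.grab_frame(name): name is "side" or "top" or "wrist"; returns the picture (384x512x3 uint8, blue, green, red); there is no depth.
- robot.camera_model(name): a dict with "K" (3x3 intrinsics, pixels), "k1" (the pictures are not rectified: a ray, as slopes to the right and down, at radius r is drawn at 1 + k1 r^2 times it, then the intrinsics apply), "R" (3x3) and "t" (3): a world point X has camera coordinates R X + t; the wrist camera has in their place "T_tool_cam" (4x4, takes a point from camera to tool coordinates, whose origin is the TCP and whose axes are the flange's). Camera axes: x right, y down, z forward; pixel columns grow to the right and rows downward; lengths in mm; the calibration is good to about 2 mm. A picture is of the moment at which its call begins: read the wrist's pose just before it. camera_model takes no time and is no camera call.
A pose or a line that the arm cannot do raises robot.PlanningError and nothing moves.
- robot.close_job(): hands the job in; it is judged then, once.
Readings, each from a call of its own:
- robot.get_clock(): time.
- robot.get_q(): joint angles.
- robot.get_joint_vel(): joint speeds.
- robot.get_joint_efforts(): joint torques, N m.
- robot.get_eef_pos(): TCP position.
- robot.get_eef_rot(): TCP orientation.
- robot.get_wrist_force(): force on the tool from outside, world axes, zero at the start.
- robot.get_moment(): the same for the moment, N m.
- robot.get_width(): opening from 0.0 (shut) to 1.0 (fully open).
- robot.get_finger_force(): force on a finger pad.
Only numpy, scipy, OpenCV 4.12 (cv2) and the standard library are available. Lean on these libraries where they do the work, as an engineer would, in place of code of your own. Each camera call takes 0.05 s, during which the arm holds its last target. There are 200 camera calls.

## Task

Two identical-looking blue sleeves stand on the bench, and one of them has been assembled with an over-long part hidden inside. Try them on the leaning gauge pin without forcing them: leave the one that slides fully home, down against the shoulder, on the pin, and stand the one that stops short upright in the red tray. Leave the pot, the paint tin and the tape roll where they are.

Things in the scene. Friction and masses are not known exactly. Their poses are not given: they have to be found in the camera images.
- sleeve_a: first of two look-alike sleeves: blue tube 44 mm wide, 112 mm high, white band, grey solid round knob 36 mm wide, 38 mm high on top; 0.25 kg. Stands mouth down at the start. Origin: centre of the mouth; z towards the knob. Mouth bore 22.4 mm wide, 35 mm deep, then a chamber with a hidden follower. The good one goes home to the shoulder, the wrong one stops 22 mm short; which is which varies
- sleeve_b: second of two look-alike sleeves: blue tube 44 mm wide, 112 mm high, white band, grey solid round knob 36 mm wide, 38 mm high on top; 0.25 kg. Stands mouth down at the start. Origin: centre of the mouth; z towards the knob. Mouth bore 22.4 mm wide, 35 mm deep, then a chamber with a hidden follower. The good one goes home to the shoulder, the wrong one stops 22 mm short; which is which varies
- sleeve_a_top (a point): centre of the top face of the first sleeve's knob, 150 mm above its mouth
- sleeve_b_top (a point): the same on the second sleeve
- gauge_pin: steel gauge pin, fixed, 20 mm thick, 75 mm long, last 9 mm a cone down to 8 mm; it stands on a dark shoulder disc 52 mm wide and leans 25 degrees from vertical, roughly towards the robot; grey base 130x100x16 mm. Origin: centre of the shoulder face at the pin's foot, 51 mm above the bench; z along the pin to its tip (z = 75 mm)
- tray: red square open tray, fixed, 120x120 mm outside, 30 mm high, walls 4 mm, floor 4 mm thick; origin at the centre of its underside
- pot: white lidded pot, 58 mm across, 52 mm high, bystander; origin at the centre of its underside
- tin: small paint tin, 78 mm across, 77 mm high, bystander; origin at the centre of its underside
- duct_roll: grey roll of tape lying flat, 103 mm across, 48 mm high, bystander; origin at the centre of its underside
Things that resemble listed ones, but are neither listed nor needed, are in the scene too. Leave any yellow look-alike of the sleeve_a alone.

How it is judged (in metres and radians):
At the end, for the whole second after the job is handed in: One sleeve is on the gauge pin with its mouth home on the shoulder (origins within 7 mm, axes within 10 degrees); the other stands upright (within 7 degrees) on the floor of the red tray, its mouth's centre within 45 mm of the tray's centre along both tray axes. Both are at rest ((((distance between sleeve_a and gauge_pin below 0.007 m and angle between the z axis of sleeve_a and the z axis of gauge_pin, either way round below 0.18 rad and height (world z) of sleeve_a_top above 0.12 m and linear speed of sleeve_a below 0.02 m/s) and (x of sleeve_b in the frame of tray between -0.045 and 0.045 m and y of sleeve_b in the frame of tray between -0.045 and 0.045 m and height (world z) of sleeve_b below 0.012 m and height (world z) of sleeve_b_top above 0.12 m and angle between sleeve_b's own z axis and vertical below 0.12 rad and linear speed of sleeve_b below 0.02 m/s)) or ((distance between sleeve_b and gauge_pin below 0.007 m and angle between the z axis of sleeve_b and the z axis of gauge_pin, either way round below 0.18 rad and height (world z) of sleeve_b_top above 0.12 m and linear speed of sleeve_b below 0.02 m/s) and (x of sleeve_a in the frame of tray between -0.045 and 0.045 m and y of sleeve_a in the frame of tray between -0.045 and 0.045 m and height (world z) of sleeve_a below 0.012 m and height (world z) of sleeve_a_top above 0.12 m and angle between sleeve_a's own z axis and vertical below 0.12 rad and linear speed of sleeve_a below 0.02 m/s)))); the robot touches nothing.
It fails at once if the gauge pin is pressed with more than 60 N (contact force between gauge_pin and anything else above 60 N).
It fails at once if the pot is moved by more than 30 mm (distance of pot from where it was at the start of the episode above 0.03 m).
It fails at once if the paint tin is moved by more than 30 mm (distance of tin from where it was at the start of the episode above 0.03 m).
It fails at once if the tape roll is moved by more than 30 mm (distance of duct_roll from where it was at the start of the episode above 0.03 m).
It also fails if it takes over 72 s, if anything falls off the work surface, if the arm or the gripper's body presses on something with over 40 N, if the wrist force passes 120 N, or if a joint passes its speed limit or range.

## Working session

There is one attempt and no reset: what is moved stays moved. The work goes in short steps, each a Python script; the robot and the scene stay as the last script left them, time stands still between calls to the robot, and variables do not carry over. Pictures are saved under pics/ and viewed, at most 10 in all, crops included, and the job is handed in when it is done.

```bash
mkdir -p pics; ls; python3 - <<'E'
from bench import robot
import cv2,numpy as np
for n in ("top","side"):
    im=robot.grab_frame(n); cv2.imwrite(f"pics/{n}0.png",im)
    m=robot.camera_model(n); print(n,m["K"].tolist(),m["k1"],np.round(m["R"],4).tolist(),m["t"])
    print("cam centre",-np.array(m["R"]).T@np.array(m["t"]))
a=cv2.imread("pics/top0.png");b=cv2.imread("pics/side0.png")
cv2.imwrite("pics/top0b.png",cv2.resize(a,(800,600),interpolation=cv2.INTER_CUBIC));cv2.imwrite("pics/side0b.png",cv2.resize(b,(800,600),interpolation=cv2.INTER_CUBIC))
m=robot.camera_model("wrist");print(m)
E
```

```text
pics
top [[389.01062731652746, 0.0, 257.46369969920204], [0.0, 389.01062731652746, 195.67488024952848], [0.0, 0.0, 1.0]] -0.0063105590963334615 [[0.0088, -0.9996, 0.0251], [-0.9888, -0.0124, -0.1489], [0.1492, -0.0235, -0.9885]] [ -81.81851401  566.86500404 1256.72907948]
cam centre [ 373.73546238  -45.22539616 1328.78690879]
side [[465.85561924489076, 0.0, 253.1490742302585], [0.0, 465.85561924489076, 180.57352809773323], [0.0, 0.0, 1.0]] -0.17289686493723422 [[-0.4789, 0.8776, 0.0229], [0.5153, 0.3021, -0.802], [-0.7107, -0.3722, -0.5969]] [ 304.02194177 -192.95876063 1775.59378434]
cam centre [1507.00750939  452.44627449  898.11828101]
{'K': array([[330.65155939,   0.        , 263.62291018],
       [  0.        , 330.65155939, 199.13699202],
       [  0.        ,   0.        ,   1.        ]]), 'k1': -0.08698273654491942, 'T_tool_cam': array([[-6.59425829e-04, -9.45842524e-01, -3.24625145e-01,
         8.33115384e+01],
       [ 9.99997883e-01,  8.94581549e-06, -2.05740614e-03,
        -6.72246330e-01],
       [ 1.94888625e-03, -3.24625815e-01,  9.45840516e-01,
        -6.99402689e+01],
       [ 0.00000000e+00,  0.00000000e+00,  0.00000000e+00,
         1.00000000e+00]])}
```

View pics/top0b.png

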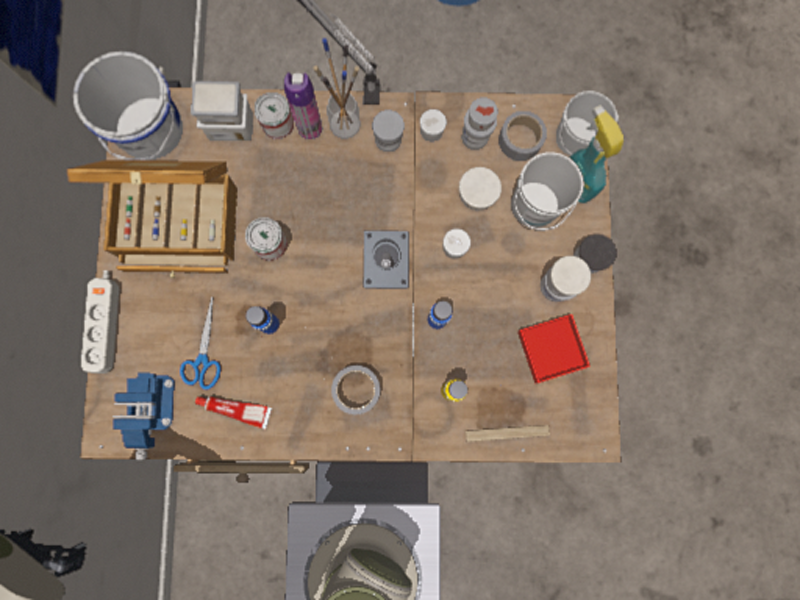

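View pics/side0b.png

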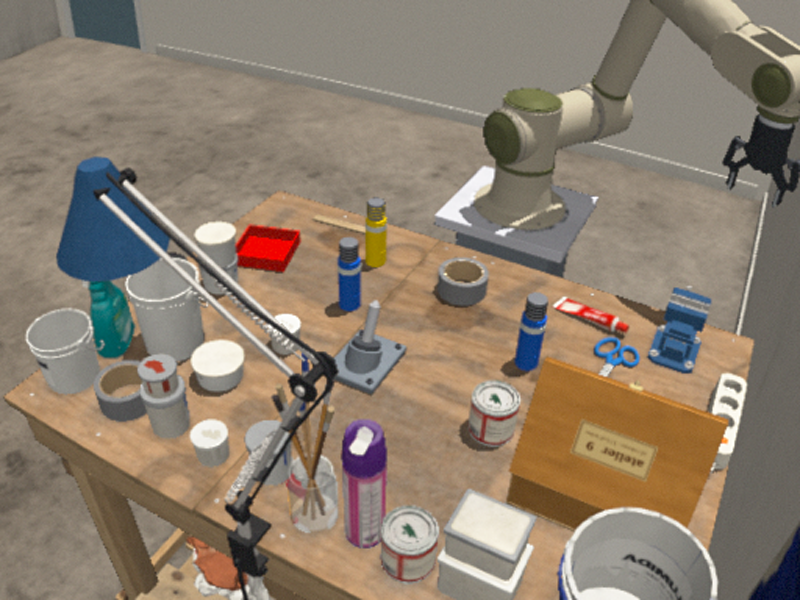

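The top view (800×600) shows blue, grey-knobbed candidates at (258,318) and (440,313). Look-alikes are the yellow sleeve (456,390), purple spray can (300,105), and teal spray bottle (595,160). The pin stands at (386,255), leaning down-image towards the robot, and the red tray is at (553,348). The side view shows the blue sleeves at (530,332) and (349,275), and yellow at (376,232). I choose the two blue ones with white bands.

```bash
cat > h.py <<'E'
import numpy as np,cv2
from scipy.spatial.transform import Rotation as Ro
from scipy.optimize import least_squares
from bench import robot
def cam(name):
    m=robot.camera_model(name)
    if name=="wrist":
        T=np.eye(4);T[:3,:3]=Ro.from_rotvec(robot.get_eef_rot()).as_matrix();T[:3,3]=robot.get_eef_pos()
        W=np.linalg.inv(T@np.array(m["T_tool_cam"]));m["R"],m["t"]=W[:3,:3],W[:3,3]
    return {k:np.array(m[k],float) for k in("K","k1","R","t")}
def proj(m,X):
    c=np.atleast_2d(X)@m["R"].T+m["t"];s=c[:,:2]/c[:,2:]
    s=s*(1+m["k1"]*(s**2).sum(1,keepdims=True))
    return s@m["K"][:2,:2].T+m["K"][:2,2]
def ray(m,uv):
    d=np.array([m["k1"],0,0,0,0]);s=cv2.undistortPoints(np.array(uv,float).reshape(-1,1,2),m["K"],d).reshape(2)
    return -m["R"].T@m["t"], m["R"].T@np.r_[s,1]
def at_z(m,uv,z):
    o,d=ray(m,uv);return o+d*(z-o[2])/d[2]
def tri(obs):  # [(model,uv)]
    f=lambda X:np.concatenate([(proj(m,X)[0]-uv) for m,uv in obs])
    r=least_squares(f,[450,0,60]);return r.x,r.fun
def shot(name,fn):
    m=cam(name);im=robot.grab_frame(name);cv2.imwrite(fn,im);return m,im
def pose(axis,roll=0,xref=None):
    """rotvec with tool z = axis, tool x nearest xref, then roll about tool z"""
    z=np.array(axis,float);z/=np.linalg.norm(z);x=np.array(xref if xref is not None else [1,0,0],float)
    x-=x@z*z;x/=np.linalg.norm(x);M=np.c_[x,np.cross(z,x),z]
    return (Ro.from_matrix(M)*Ro.from_euler('z',roll)).as_rotvec()
E
python3 - <<'E'
from h import *
t=cam("top");s=cam("side");a=cv2.imread("pics/top0.png");b=cv2.imread("pics/side0.png")
for n,im,m in(("top",a,t),("side",b,s)):
    hsv=cv2.cvtColor(im,cv2.COLOR_BGR2HSV)
    for c,lo,hi in(("blue",(105,150,60),(125,255,255)),("red",(0,200,100),(5,255,255))):
        k=cv2.inRange(hsv,lo,hi);N,_,st,ce=cv2.connectedComponentsWithStats(k)
        print(n,c,[(st[i].tolist(),ce[i].round(1).tolist()) for i in range(1,N) if st[i][4]>60])
sc=.64
for nm,u in(("L",(256,313)),("R",(441,306)),("yel",(457,388))): print(nm,at_z(t,np.array(u)*sc,150).round(0))
print("tray",at_z(t,np.array((553,348))*sc,15).round(0))
# pin tip
print("tip",tri([(t,np.array((386,264))*sc),(s,np.array((375,303))*sc)]))
print("rot",Ro.from_rotvec(robot.get_eef_rot()).as_matrix().round(2).tolist())
c1=cv2.resize(a[140:220,150:300],None,fx=5,fy=5,interpolation=cv2.INTER_CUBIC)
c2=cv2.resize(b[140:260,200:360],None,fx=5,fy=5,interpolation=cv2.INTER_CUBIC)[:, :750]
cv2.imwrite("pics/c2.png",c2)
cv2.imwrite("pics/c1.png",c1)
E
```

```text
top blue []
top red [([333, 202, 41, 43, 1013], [352.9, 222.0])]
side blue [([38, 107, 62, 73, 1272], [63.5, 151.3]), ([69, 116, 39, 43, 191], [87.1, 137.3]), ([217, 175, 13, 24, 273], [223.2, 186.7]), ([334, 201, 16, 9, 64], [341.5, 205.8]), ([330, 211, 17, 26, 313], [337.7, 224.2])]
side red [([151, 145, 41, 29, 876], [170.4, 158.3])]
L [534. 212. 150.]
R [ 552. -149.  150.]
yel [ 393. -180.  150.]
tray [ 483. -406.   15.]
tip (array([642.96683803, -39.6435356 , 112.38319834]), array([-0.13496453,  0.06368205, -0.12606066, -0.01562513]))
rot [[-0.97, 0.24, -0.0], [0.24, 0.97, -0.0], [0.0, -0.0, -1.0]]
```

View pics/c2.png

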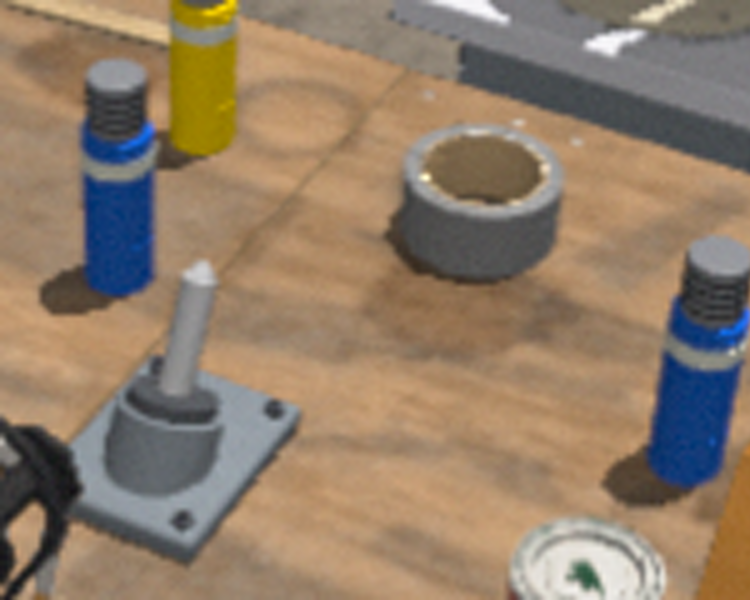

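The crop confirms two blue sleeves with white bands and grey knobs at (117,175) and (700,360). The pin tip is at (203,265) and its foot at (178,385). Next I take wrist views of both sleeves, the pin and the tray.

```bash
python3 - <<'E'
from h import *
import pickle
d=pose([0,0,-1],0,[-1,0,0])
V={}
def go(n,p,rv=d):
    try: robot.move_to(p,rv)
    except robot.PlanningError as e: print(n,e);return
    m,im=shot("wrist",f"pics/w_{n}.png");V[n]=m
go("L",[534,212,325])
go("P1",[655,20,300]);go("P2",[655,-90,300]);go("P3",[600,-40,280],pose([.42,0,-.91],0,[-1,0,0]))
go("R",[552,-149,325]);go("T",[483,-390,280])
pickle.dump(V,open("V.pkl","wb"));print(robot.get_clock(),list(V))
ims=[cv2.imread(f"pics/w_{n}.png") for n in("L","R","P1","P2","P3","T") if n in V]
ims=[cv2.resize(i,(400,300),interpolation=cv2.INTER_AREA) for i in ims]
while len(ims)<6: ims.append(ims[0]*0)
cv2.imwrite("pics/m1.png",cv2.resize(np.vstack([np.hstack(ims[:3]),np.hstack(ims[3:])]),(800,400),interpolation=cv2.INTER_AREA))
E
```

```text
5.9583 ['L', 'P1', 'P2', 'P3', 'R', 'T']
```

View pics/m1.png

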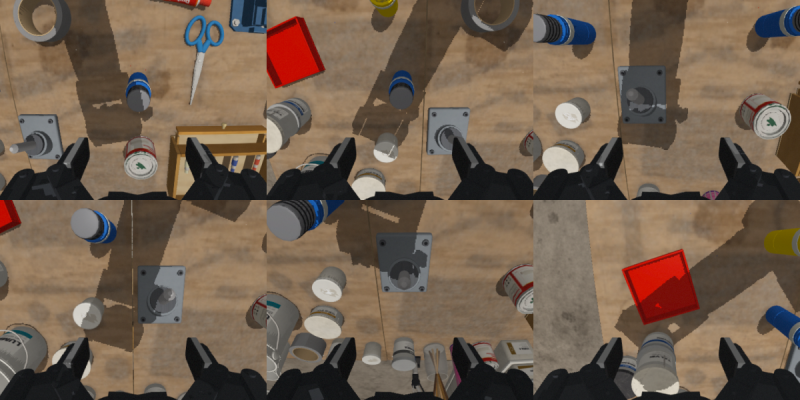

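The wrist tiles show knob tops L and R near (139,100) and (402,95), the pin in three views at (643,95), (163,295) and (405,268), and the tray at (660,285). I crop closer to pick precise points.

```bash
python3 - <<'E'
from h import *
C={"P1":(225,184),"P2":(307,192),"P3":(261,125),"L":(267,175),"R":(259,165),"T":(244,163)}
cells=[]
for n,(u,v) in C.items():
    im=cv2.imread(f"pics/w_{n}.png");h=(44,50) if n!="T" else (88,100)
    c=im[v-h[1]:v+h[1],u-h[0]:u+h[0]];c=cv2.resize(c,(264,300),interpolation=cv2.INTER_CUBIC)
    c=cv2.convertScaleAbs(c,alpha=1.5,beta=10)
    for k in range(0,300,30):
        cv2.line(c,(0,k),(4,k),(0,255,255));cv2.line(c,(k,0),(k,4),(0,255,255))
    cells.append(c)
cv2.imwrite("pics/m2.png",np.vstack([np.hstack(cells[:3]),np.hstack(cells[3:])]))
E
```

```text
(no output)
```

View pics/m2.png

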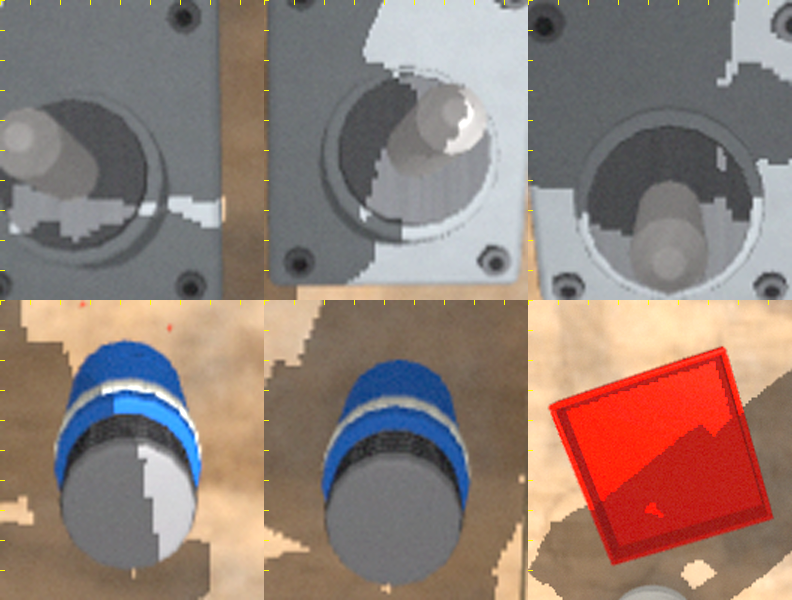

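```bash
cat > est.py <<'E'
from h import *
import pickle
V=pickle.load(open("V.pkl","rb"))
def px(o,off,p,s=3): return np.array(o)+(np.array(p)-off+.5)/s-.5
tips={"P1":px((181,134),(0,0),(18,138)),"P2":px((263,142),(264,0),(455,110)),"P3":px((217,75),(528,0),(671,263))}
feet={"P1":px((181,134),(0,0),(72,175)),"P2":px((263,142),(264,0),(415,147)),"P3":px((217,75),(528,0),(671,211))}
A=np.deg2rad(25)
ax=lambda az:np.array([np.sin(A)*np.cos(az),np.sin(A)*np.sin(az),np.cos(A)])
def res(p):
    f=np.r_[p[:2],51];t=f+75*ax(p[2]);
    return np.concatenate([np.r_[proj(V[n],t)[0]-tips[n],proj(V[n],f)[0]-feet[n]] for n in tips])
r=least_squares(res,[675,-40,np.pi])
E
python3 - <<'E'
from est import *
print("pin",r.x,r.fun.round(1).reshape(3,4).tolist(),"tip",np.r_[r.x[:2],51]+75*ax(r.x[2]))
print("tip tri",*tri([(V[n],tips[n]) for n in tips]));print("foot tri",*tri([(V[n],feet[n]) for n in feet]))
print("L",at_z(V["L"],px((223,125),(0,300),(128,501)),150),"R",at_z(V["R"],px((215,115),(264,300),(394,516)),150))
c=np.array([at_z(V["T"],px((156,63),(528,300),p,1.5),30) for p in((552,407),(724,348),(772,518),(613,564))])
print(c.round(1).tolist(),c.mean(0),[np.linalg.norm(c[i]-c[i-1]).round(1) for i in range(4)])
t=cam("top");s=cam("side")
a=cv2.imread("pics/side0.png")
# overlay check on P crops
f=np.r_[r.x[:2],51];z=ax(r.x[2]);e1=np.cross(z,[0,1,0]);e1/=np.linalg.norm(e1);e2=np.cross(z,e1)
th=np.linspace(0,2*np.pi,60)
circ=lambda h,R:f+z*h+R*(np.outer(np.cos(th),e1)+np.outer(np.sin(th),e2))
C={"P1":(225,184),"P2":(307,192),"P3":(261,125)};cells=[]
for n,(u,v) in list(C.items())+[("side",(240,215))]:
    im=cv2.imread(f"pics/w_{n}.png") if n!="side" else a;m=V[n] if n!="side" else s
    k=3 if n!="side" else 3;c=cv2.resize(im[v-50:v+50,u-44:u+44],None,fx=k,fy=k,interpolation=cv2.INTER_CUBIC)
    c=cv2.convertScaleAbs(c,alpha=1.5,beta=10)
    for h,R,col in((0,26,(0,255,0)),(0,10,(0,255,255)),(66,10,(0,0,255)),(75,4,(255,0,255))):
        q=(proj(m,circ(h,R))-np.array([u-44,v-50])+.5)*k-.5
        cv2.polylines(c,[q.round().astype(int).reshape(-1,1,2)],True,col,1)
    cells.append(c)
cv2.imwrite("pics/m3.png",np.vstack([np.hstack(cells[:2]),np.hstack(cells[2:])]))
E
```

```text
pin [672.38430358 -40.13409018   3.15569602] [[0.1, -0.6, -0.4, -0.7], [0.8, 0.5, 0.6, 0.5], [-0.8, 0.1, -0.2, 0.3]] tip [640.69108618 -40.58110082 118.97308403]
tip tri [640.95646283 -40.59072    118.30477476] [ 0.29635898 -0.49785759  0.63627416  0.63156236 -0.84548404 -0.1305663 ]
foot tri [673.20638623 -40.15336428  49.08593028] [-0.06340648 -0.50238483  0.31050357  0.69241345 -0.22742616 -0.1819603 ]
L [527.89177953 212.869185   150.        ] R [ 542.7463773  -154.19436723  150.        ]
[[443.9, -479.1, 30.0], [407.5, -368.9, 30.0], [520.1, -333.2, 30.0], [555.4, -444.9, 30.0]] [ 481.72917402 -406.50920473   30.        ] [np.float64(116.7), np.float64(116.1), np.float64(118.1), np.float64(117.1)]
```

View pics/m3.png

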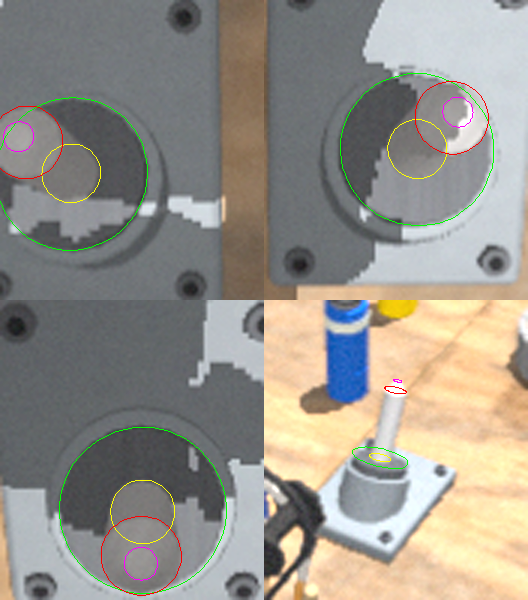

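The wrist-camera overlay matches the pin to under 1 px, the tray sides measure about 117 mm, and the knob size agrees with its range. Now I grasp R and try it on the pin gently.

```bash
cat > act.py <<'E'
from est import *
f=np.r_[r.x[:2],51];z=ax(r.x[2]);G=188
D=pose([0,0,-1],0,[-1,0,0]);I=pose(-z,0,[-1,0,0])
def pick(x,y):
    robot.grip(1.0)
    robot.move_to([x,y,270],D);robot.move_l([x,y,G],speed=120);robot.grip(0.0)
    print("width",robot.get_width(),"ff",robot.get_finger_force())
    robot.move_l([x,y,G+170],speed=200)
def pre(h=95): robot.move_to(f+z*(G+h),I)
def depth(): # (along, lateral x, lateral y) of nominal mouth w.r.t. pin foot
    d=np.array(robot.get_eef_pos())-f-z*G; return (d@z).round(2), (d-d@z*z).round(2)
E
python3 - <<'E'
from act import *
pick(542.7,-154.2);pre();print(depth(),robot.get_clock())
robot.pause(.2);shot("wrist","pics/g1.png");m,im=shot("side","pics/g1s.png")
robot.move_l(f+z*(G+68),speed=30,force_limit=6)
print(depth(),robot.get_wrist_force(),robot.get_moment())
h=robot.move_l(f+z*(G-2),speed=25,force_limit=12)
print(h,depth(),robot.get_wrist_force(),robot.get_moment(),robot.get_width(),robot.get_clock())
shot("side","pics/g2s.png")
E
```

```text
width 0.4079561145084314 ff 59.7830593585968
(np.float64(94.82), array([-0.04, -0.39, -0.02])) 10.1333
(np.float64(68.16), array([0.1 , 0.  , 0.04])) [-0.16134815  0.59994188 -3.49654998] [-0.00229334  0.54030347 -0.02030775]
True (np.float64(0.68), array([-0.21,  0.06, -0.1 ])) [-5.1937176  -0.63495509  5.86640446] [-0.19748514  0.68940118 -0.07028221] 0.4068908746043211 13.9083
```

```bash
python3 - <<'E'
import cv2,numpy as np
a,b=[cv2.resize(cv2.imread(f"pics/{n}.png")[110:260,170:350],None,fx=2.2,fy=2.2,interpolation=cv2.INTER_CUBIC) for n in("g1s","g2s")]
cv2.imwrite("pics/m4.png",np.hstack([a,b]))
E
```

```text
(no output)
```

View pics/m4.png

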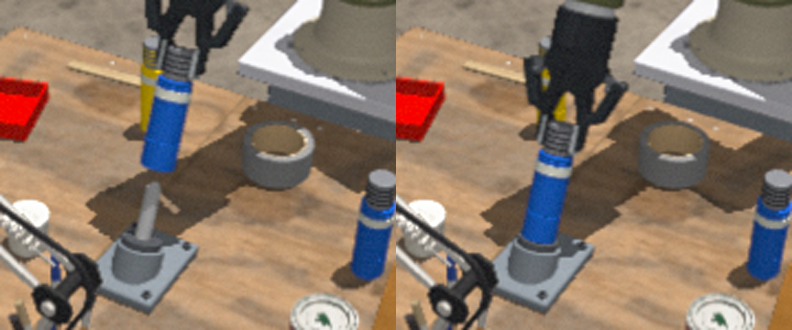

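The side crops show the sleeve in line above the pin (left), then its mouth seated on the shoulder with no pin showing (right). The measured depth is 0.7 mm, so R is the good sleeve. I release it and take L to the tray.

```bash
python3 - <<'E'
from act import *
robot.grip(1.0);robot.move_l(f+z*(G+110),speed=120)
pick(527.9,212.9)
robot.move_l([480,180,430],speed=200);robot.move_to([430,0,430],D);robot.move_to([481.7,-406.5,300],D)
robot.move_l([481.7,-406.5,200],speed=80)
h=robot.move_l([481.7,-406.5,188],speed=20,force_limit=6);print(h,robot.get_eef_pos(),robot.get_wrist_force())
robot.grip(1.0);robot.move_l([481.7,-406.5,300],speed=120)
robot.move_to([400,-150,350],D);robot.pause(.3)
_,s=shot("side","pics/e_s.png");_,t=shot("top","pics/e_t.png");print(robot.get_clock())
a=cv2.resize(s[90:290,130:390],(390,300),interpolation=cv2.INTER_CUBIC);b=cv2.resize(t[100:300,150:410],(390,300),interpolation=cv2.INTER_CUBIC)
cv2.imwrite("pics/m5.png",np.hstack([a,b]))
E
```

```text
width 0.4034307190454823 ff 59.94235932826996
True [ 481.8009508  -406.48242151  192.56350571] [-0.72478258  0.61887803  4.52840026]
27.0417
```

View pics/m5.png

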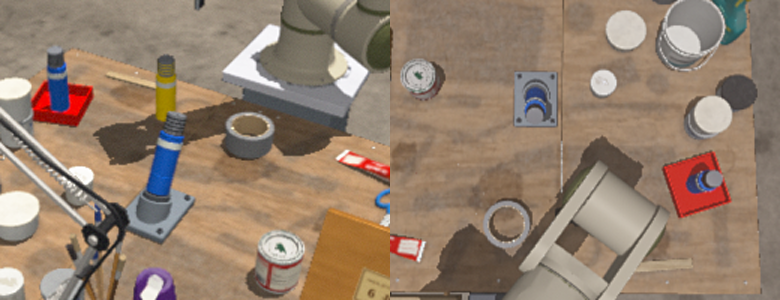

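The picture shows one sleeve seated on the pin (165,155), the other standing upright in the tray (57,80), and the bystanders where they were. I hand the job in.

```bash
python3 -c "
from bench import robot
print(robot.close_job())"
```

```text
the job is handed in; nothing more can be done
None
```

The sleeve that stood to the robot's right slid fully home and is on the pin, and the other stands upright in the red tray; I put it there by elimination without trying it on the pin, and handed the job in at about 27 s (the hand-in returned no verdict).

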